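Set the outrigger leg of a gearbox stand at its mark and close the cam lever on it

TASK

Draw the outrigger leg of the blue gearbox stand out against its spring until its red pointer lines up with the yellow marker (not the blue one) on the scale. Hold the leg steady there with the lever still open for a moment, and only then slide the orange cam lever fully home against the leg, without letting the leg leave the mark. The program finishes while still holding: leave the fingers gripped on the leg and the lever, with the leg at the yellow marker, and leave the loose things lying around alone.

Things in the scene. Friction and masses are not known exactly. Their poses are not given: they have to be found in the camera images.
- stand: Fixed gearbox stand (mm): blue base plate x -70..120, y -320..210, 12 thick; open aluminium bell housing (190 across, top 212 high) at y -205; aluminium clamp collar (56 wide, top 94 high) at y -34..0. Origin on the table under the middle of the collar's mouth, where the leg comes out; y = the way the leg draws out, x = across the leg towards lever and scale, z up.
- leg (a joint): How far the leg is drawn out, m: 0 = fully in (the start), 0.10 = fully out. A spring pulls it in with about 5 N at 0 and 8 N at 0.08; it runs back in when not held. The leg is a level steel bar along stand y, 20 mm wide (x -10..10), from 30 to 74 mm above the table; it has no sideways play.
- foot_face (a point): Middle of the upper edge of the foot plate's inner face (towards the collar), on the leg's centre line; at stand y 70 mm with the leg fully in. The black foot plate on the leg is 110 wide (x -55..55), 10 thick, 14 to 48 mm above the table. Open fingers put down astride leg and lever, between collar and foot plate and reaching well below 48, draw the leg out by pushing on this face.
- pointer (a point): Tip of the red pointer that sticks out of the foot plate towards the scale (85 mm from the leg's centre line, 26 above the table); it is 5 mm further out along the leg than the inner face.
- lever (a joint): Gap between the orange cam lever and the side of the leg, in m: 0 = fully home against the leg (closed), 0.016 = fully open; starts at 0.012 to 0.016. It slides straight along stand x, stays where it is left and needs about 4 N to slide.
- lever_mid (a point): Centre of the orange cam lever, a bar beside the leg on its +x side, 8 mm thick, 52 to 74 mm above the table, stand y 35..165; it passes above the foot plate and does not move along the leg. With gap g it spans stand x 10+g..18+g: leg and lever are 28 wide together when closed (x -10..18, middle 4). No finger fits between them.
- marker_yellow_mid (a point): Centre of the yellow marker, a fixed block 22 x 10 x 18 mm on the aluminium scale strip, 100 mm from the leg's centre line. Same axes as the stand. The leg is at the mark when the red pointer has the same stand y as this point; that is 0.04 to 0.08 m of leg travel.
- marker_blue_mid (a point): Centre of the blue marker, an equal block on the same strip, for another length: not to be used. Yellow and blue may be either way round.
- wrench: Bystander to leave alone: combination wrench 160 long lying flat (mm). Origin under it.
- bearing_mid (a point): Bystander to leave alone: steel bearing ring, 62 across, 17 high (mm). Point at its centre.
- can_mid (a point): Bystander to leave alone: red-labelled can, 66 across, 110 high (mm). Point at its centre.
- carton_mid (a point): Bystander to leave alone: cardboard box 90 x 70 x 55 (mm). Point at its centre.
- screwdriver: Bystander to leave alone: screwdriver 190 long lying flat (mm). Origin under it.
- socket_mid (a point): Bystander to leave alone: steel socket 28 across, 40 high (mm). Point at its centre.
- flange_mid (a point): Bystander to leave alone: dark steel hub flange, 68 across, 36 high (mm). Point at its centre.

How it is judged:
On the way, in this order (a step that is already met when the one before it is completed fails the run):
1. the leg is held by the fingers with its pointer at the yellow marker while the lever is still open (y of pointer in the frame of marker_yellow_mid between -0.005 and 0.005 m and value of joint lever above 0.007 m and contact force between the fingers and leg above 1 N), for 0.3 s.
2. the lever is closed with the leg at the mark (y of pointer in the frame of marker_yellow_mid between -0.005 and 0.005 m and value of joint lever below 0.003 m), for 0.2 s.
At the end, for the whole second after the job is handed in: The pointer is within 5 mm of the yellow marker along the leg, the lever is within 3 mm of fully home, the leg is at rest, and the fingers still press on the leg and on the lever with more than 2 N each (all of step 2 and contact force between the fingers and leg above 2 N and contact force between the fingers and lever above 2 N and velocity of joint leg between -0.01 and 0.01 m/s); the arm keeps its last pose, push and grip.
It fails at once if the lever is pushed home (gap under 6 mm) while the leg is more than 8 mm off the yellow marker (value of joint lever below 0.006 m and not (y of pointer in the frame of marker_yellow_mid between -0.008 and 0.008 m)).
It fails at once if a bystander is moved more than 30 mm (distance of any of wrench, bearing_mid, can_mid, carton_mid, screwdriver, socket_mid, flange_mid from where it was at the start of the episode above 0.03 m).
It also fails if it takes over 35 s, if anything falls off the work surface, if the arm or the gripper's body presses on something with over 40 N, if the wrist force passes 120 N, or if a joint passes its speed limit or range.

ROBOT

A 6-joint arm with a two-finger parallel gripper is mounted at the origin on the work surface. World frame = base frame: x ahead of the robot, y to its left, z up, the work surface at z = 0. Lengths are in m, angles in rad, forces in N, time in s.
With the tool pointing down it reaches from about 0.375 to 0.9 m from the base axis. Payload 3.1 kg.
Tool frame: the origin (TCP) lies at the very end of the fingers, on their centre line; the grasp point (between the pads) lies robot.grasp_offset behind it (robot.grasp_offset is the distance from the TCP to the grasp point, in m); z points along the fingers, y is the direction in which the jaws open and shut (so a half turn about z gives the same grasp; the last joint's range is limited). The gripper opens to 87 mm and grips with 3 to 60 N. Pads are 19 mm wide; open, the fingers measure 117 mm over their backs; the gripper's body (75 mm by 190 mm) begins 51 mm behind the grasp point.
Start: joints at [-1.363, 0.527, 1.433, -0, 1.181, -0.178], TCP at [0.236, -0.579, 0.223] pointing down, gripper open.
Joint ranges: [-3.08, 3.08], [-0.75, 2.2], [0.22, 2.44], [-1.43, 4.57], [0, 2.65], [-2.85, 2.85]. Speed limits (rad/s): [2.79, 2.79, 3.14, 3.14, 3.14, 3.14].

INTERFACE

Orientations are given as a unit quaternion [x, y, z, w].
In Python, from rig import robot gives the robot as it stands.
- The arm moves only by the tool drive_tool, never from a script. Its argument "targets" is one flat list of numbers, 6 for each row, row after row: the shift along the tool's x, y, z in cm, then the turn, a rotation vector about the tool's x, y, z in degrees. A call has 1 to 12 rows; each row is the pose to reach, as a shift and turn from the pose commanded when the call began, along the tool's axes at that moment; what a row does not reach only later rows make up. A row lasts 1/12 s, in which the tool goes at most 41.7 mm and 7.16 degrees, less where a joint would pass 70% of its speed; a pose out of reach is approached as far as the arm can. A call with a gripper value outside its range is refused whole. "grip" is the gripper command: -1 is fully open, 1 is shut, values between are in proportion, set as the call begins (left out, the last holds). The fingers move at their own pace and stop on an object; "squeeze" is the grip in N (left out, the last holds). Time passes only in rows, so rows that repeat a pose let the fingers close. It gives the time, the measured TCP pose, the force and the opening at its end, in the units of the state.
- robot.get_obs(): the state, without advancing time (a new reading comes with each control period).
- robot.camera(name): name is "side" or "top" or "wrist"; returns (picture, depth): 480x640x3 uint8, red, green, blue; 480x640 float32, m along the optical axis (not along the pixel's ray), 0 where there is no reading.
- robot.calibration(name): a dict with "mtx" (3x3 intrinsics, pixels), "R" (3x3) and "t" (3): a world point X has camera coordinates R X + t; the wrist camera has in their place "hand_eye" (4x4, takes a point from camera to tool coordinates, whose origin is the TCP and whose axes are the flange's). Camera axes: x right, y down, z forward; pixel columns grow to the right and rows downward; lengths in m; the calibration is good to about 2 mm. A picture is of the moment at which its call begins: read the wrist's pose just before it. calibration takes no time and is no camera call.
- robot.hand_in(): hands the job in, once; it reports no verdict.
The state is a dict: "time": time; "q": joint angles; "joint_velocities": joint speeds; "joint_torque": joint torques, N m; "position": TCP position; "tool_rot": TCP orientation; "ft_force": force on the tool from outside, world axes, zero at the start; "moment": the same for the moment, N m; "grip_width": finger opening in m.
Only numpy, scipy, OpenCV 4.12 (cv2) and the standard library are available. Lean on these libraries where they do the work, as an engineer would, in place of code of your own. Each camera call takes 0.05 s, during which the arm holds its last target.

## Working session

There is one attempt and no reset: what is moved stays moved. The work goes in short steps, Python scripts to look and compute and a tool call to move; the robot and the scene stay as the last step left them, time stands still between calls to the robot, and variables do not carry over. Pictures are saved under pics/ and viewed, and the job is handed in when it is done.

Besides the shell and the picture viewer there is one more tool, called after "Request:" as name(argument=value, ...) on one line, values as JSON. drive_tool: Moves the arm, as the interface text tells. Its arguments: {"type":"object","properties":{"targets":{"type":"array","items":{"type":"number"}},"grip":{"type":"number"},"squeeze":{"type":"number"}},"required":["targets"]}

```bash
ls; mkdir -p pics; python3 - <<'E'
from rig import robot
import cv2,numpy as np
o=robot.get_obs()
for k,v in o.items(): print(k,np.round(v,4))
print(robot.grasp_offset)
for n in ("top","side","wrist"):
    p,d=robot.camera(n); cv2.imwrite(f"pics/{n}0.png",p[:,:,::-1]); np.savez(f"{n}0.npz",p=p,d=d)
    c=robot.calibration(n); print(n,{k:np.round(v,4).tolist() for k,v in c.items()})
E
```

```text
pics
time 0.0
q [-1.3625  0.5285  1.4339 -0.      1.1814 -0.1785]
joint_velocities [ 0.0004 -0.0015 -0.0001  0.      0.0003 -0.0005]
joint_torque [ 1.70000e-03 -4.40033e+01 -1.76593e+01  6.34000e-02  5.83000e-02
 -2.00000e-04]
position [ 0.2357 -0.5781  0.2216]
tool_rot [ 0.9814  0.1922 -0.     -0.0011]
ft_force [ 0.2875  0.1723 -0.0785]
moment [ 0.0087 -0.006   0.0365]
grip_width 0.0872
0.0187
top {'mtx': [[589.9553, 0.0, 319.4828], [0.0, 589.9553, 243.5609], [0.0, 0.0, 1.0]], 'R': [[0.0131, -0.9999, 0.0066], [-0.9803, -0.0142, -0.1972], [0.1973, -0.0039, -0.9803]], 't': [0.0026, 0.5888, 1.0378]}
side {'mtx': [[458.8774, 0.0, 325.6101], [0.0, 458.8774, 234.8639], [0.0, 0.0, 1.0]], 'R': [[-0.8082, -0.5887, 0.013], [-0.4199, 0.5606, -0.7137], [0.4129, -0.5823, -0.7003]], 't': [0.4808, 0.2789, 0.5386]}
wrist {'mtx': [[362.0006, 0.0, 314.9762], [0.0, 362.0006, 234.6081], [0.0, 0.0, 1.0]], 'hand_eye': [[0.0005, -0.9647, -0.2635, 0.0714], [1.0, 0.0008, -0.0009, 0.0006], [0.0011, -0.2635, 0.9647, -0.1616], [0.0, 0.0, 0.0, 1.0]]}
```

View pics/top0.png

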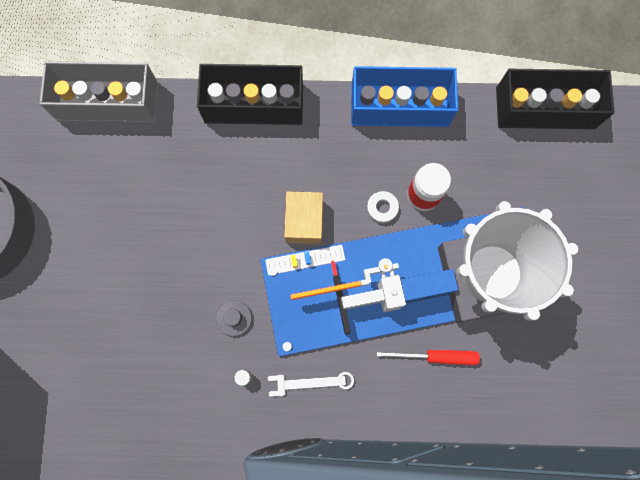

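View pics/side0.png

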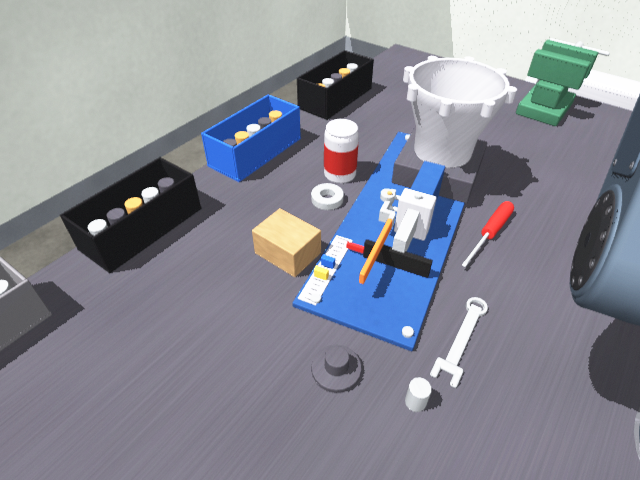

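View pics/wrist0.png

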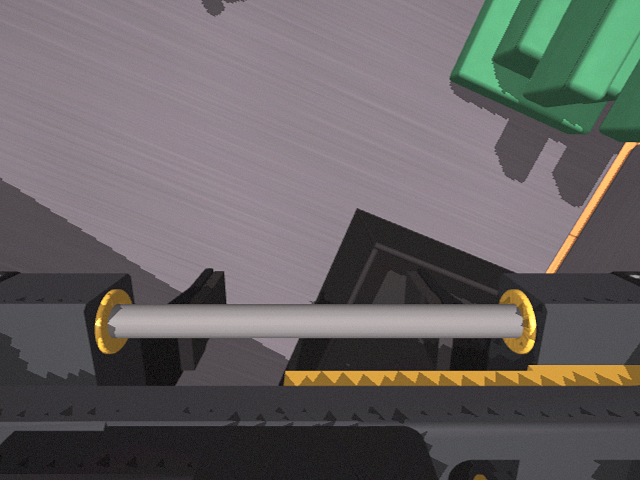

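The top view shows the leg drawing out to the left (world +y), with the lever and scale on the far side (+x). The lever runs (291,297)–(367,283). The pointer tip is near (334,263), the yellow marker at (295,262), the blue marker at (308,258), and the foot plate at about x=340. Next I'll measure these.

```bash
cat > h.py <<'E'
import numpy as np,cv2
from rig import robot
def ray(name,uv,z):
    c=robot.calibration(name);K,R,t=[np.array(c[k]) for k in("mtx","R","t")]
    uv=np.atleast_2d(uv).astype(float)
    d=(np.linalg.inv(K)@np.c_[uv,np.ones(len(uv))].T).T@R
    o=-R.T@t
    return o+d*((z-o[2])/d[:,2])[:,None]
def cloud(name,d):
    c=robot.calibration(name);K,R,t=[np.array(c[k]) for k in("mtx","R","t")]
    v,u=np.mgrid[:480,:640]
    P=np.stack([(u-K[0,2])/K[0,0]*d,(v-K[1,2])/K[1,1]*d,d],-1)
    return (P-t)@R
def hsv(p): return cv2.cvtColor(p,cv2.COLOR_RGB2HSV)
def mask(p,lo,hi,box=None):
    m=cv2.inRange(hsv(p),np.array(lo),np.array(hi))
    if box:
        b=np.zeros_like(m);b[box[1]:box[3],box[0]:box[2]]=1;m*=b
    return m
E
python3 - <<'E'
from h import *
z=np.load("top0.npz");p,d=z['p'],z['d'];X=cloud("top",d)
crop=cv2.resize(p[220:360,220:480][:,:,::-1],None,fx=3,fy=3,interpolation=cv2.INTER_NEAREST);cv2.imwrite("pics/crop0.png",crop)
box=(255,200,460,360)
H=hsv(p)
for n,uv in dict(yel=(295,262),blu=(308,258),ptr=(335,268),lev=(330,290),leg=(360,299),scale=(320,256)).items(): print(n,H[uv[1],uv[0]],X[uv[1],uv[0]].round(4))
for n,lo,hi,hz in (("orange",(8,150,80),(22,255,255),.074),("yellow",(23,120,80),(35,255,255),.03),("red",(0,150,60),(5,255,255),.026)):
    m=mask(p,lo,hi,(255,225,400,345)); v,u=np.nonzero(m)
    print(n,len(u),u.min(),u.max(),v.min(),v.max(),"z",np.percentile(X[v,u,2],[5,50,95]).round(4))
    if len(u)>5:
        r=cv2.minAreaRect(np.c_[u,v].astype(np.float32));b=cv2.boxPoints(r);print(r);print(ray("top",b,hz).round(4))
    print("cloud med",np.median(X[v,u],0).round(4),X[v,u].min(0).round(4),X[v,u].max(0).round(4))
E
```

```text
yel [ 30 184 248] [0.5574 0.0564 0.0346]
blu [104 178 248] [0.5655 0.032  0.0339]
ptr [  0 176 255] [ 0.5478 -0.0194  0.0293]
lev [ 18 209 253] [ 0.5009 -0.0094  0.0702]
leg [ 90   1 244] [ 0.4848 -0.0633  0.0751]
scale [128   5 222] [0.5737 0.0092 0.0117]
orange 181 291 360 266 298 z [0.0646 0.0732 0.0766]
((325.9177551269531, 286.471435546875), (66.84986114501953, 32.38306427001953), 7.853313446044922)
[[ 0.4851  0.0614  0.074 ]
 [ 0.5436  0.0547  0.074 ]
 [ 0.5286 -0.0657  0.074 ]
 [ 0.4704 -0.0577  0.074 ]]
cloud med [ 0.5008 -0.0022  0.0732] [ 0.3724 -0.0635  0.0205] [0.552  0.0608 1.1335]
yellow 193 291 386 255 297 z [0.0306 0.0731 0.0782]
((338.8409423828125, 274.7989196777344), (41.986202239990234, 94.78936004638672), 88.53119659423828)
[[ 0.5715  0.0646  0.03  ]
 [ 0.5787 -0.1156  0.03  ]
 [ 0.4986 -0.1169  0.03  ]
 [ 0.4916  0.0608  0.03  ]]
cloud med [0.5065 0.0195 0.0731] [ 0.487  -0.1096  0.0261] [0.5715 0.0643 0.0858]
red 34 332 336 261 275 z [0.0273 0.0318 0.0395]
((333.9038391113281, 268.0192565917969), (14.512594223022461, 2.1572775840759277), 78.69007110595703)
[[ 0.5615 -0.0126  0.026 ]
 [ 0.5624 -0.0166  0.026 ]
 [ 0.5351 -0.0222  0.026 ]
 [ 0.5342 -0.0182  0.026 ]]
cloud med [ 0.5466 -0.0174  0.0318] [ 0.5316 -0.0213  0.0254] [ 0.5616 -0.0135  0.0489]
```

View pics/crop0.png

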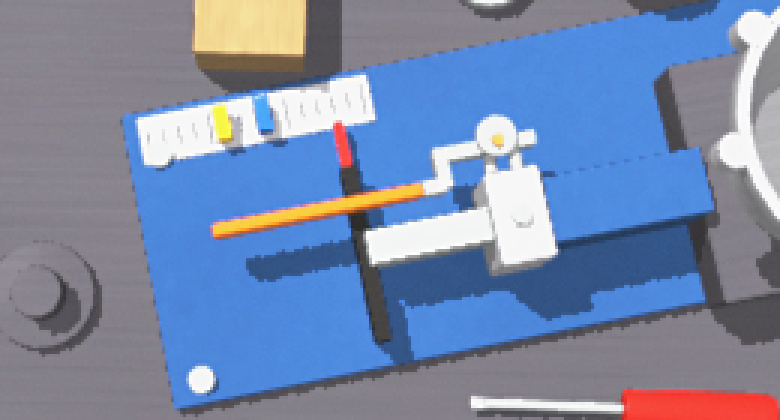

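The crop shows the yellow marker at image (294,261), outward of the blue one at (308,258). I'll refine the axis and offsets with tight boxes.

```bash
python3 - <<'E'
from h import *
z=np.load("top0.npz");p,d=z['p'],z['d'];X=cloud("top",d)
def seg(lo,hi,box): 
    v,u=np.nonzero(mask(p,lo,hi,box)); return np.c_[u,v].astype(np.float32)
L=seg((10,140,80),(30,255,255),(285,278,366,302))
r=cv2.minAreaRect(L);print("lever",len(L),r);W=ray("top",L,.074)
xy=W[:,:2];c=xy.mean(0);w=np.linalg.svd(xy-c)[2][0];w*=np.sign(w[1]);print("lever dir",w,np.degrees(np.arctan2(w[0],w[1])))
Y=w;Xs=np.array([w[1],-w[0]])
a=(xy)@Y;b=xy@Xs;print("lever extent along",a.min(),a.max(),np.ptp(a),"across",b.min(),b.max(),np.median(b), "mid across", [np.mean(b[(a>s)&(a<s+.03)]) for s in (a.min(),a.min()+.05,a.max()-.03)])
# leg top from cloud
m=(hsv(p)[...,1]<40)&(abs(X[...,2]-.074)<.006); b0=np.zeros_like(m);b0[280:312,338:388]=1
v,u=np.nonzero(m&b0);G=ray("top",np.c_[u,v],.074)[:,:2];print("leg n",len(G),"a",np.percentile(G@Y,[0,2,98,100]),"b",np.percentile(G@Xs,[1,5,50,95,99]))
c2=G.mean(0);w2=np.linalg.svd(G-c2)[2][0];print("leg dir",np.degrees(np.arctan(w2[0]/w2[1])))
B=seg((95,120,40),(125,255,255),(255,215,470,365))
cs,_=cv2.findContours(mask(p,(95,120,40),(125,255,255),(255,215,470,365)),0,2)
# plate outer long edges
Bw=ray("top",B,.012)[:,:2];print("plate a max",np.percentile(Bw@Y,[99,99.9,100]))
cols=range(290,420,5);
lo=[];hi=[]
for cc in cols:
    vv=B[B[:,0]==cc][:,1]; lo.append((cc,vv.max()))
q=ray("top",lo,.012)[:,:2];f=np.polyfit(q[:,1],q[:,0],1);print("lower edge slope deg",np.degrees(np.arctan(f[0])), "b",(q@Xs).mean(),(q@Xs).std())
for n,lo,hi,box,hz in (("yel",(23,110,80),(35,255,255),(286,250,304,274),.03),("blu",(95,120,200),(112,255,255),(303,248,315,269),.03),("red",(0,150,60),(6,255,255),(328,255,342,280),.028)):
    S=seg(lo,hi,box);v,u=S[:,1].astype(int),S[:,0].astype(int);P=X[v,u]
    print(n,len(S),S.mean(0),"z",np.percentile(P[:,2],[5,50,95]).round(4),"cloud a",np.percentile(P[:,:2]@Y,[2,50,98]).round(4),"b",np.percentile(P[:,:2]@Xs,[2,50,98]).round(4))
    R=ray("top",S,hz)[:,:2];print("  ray a",np.percentile(R@Y,[0,50,100]).round(4),"b",np.percentile(R@Xs,[0,50,100]).round(4))
F=seg((0,0,0),(180,255,60),(330,275,352,336));P=X[F[:,1].astype(int),F[:,0].astype(int)]
k=abs(P[:,2]-.048)<.004;P=P[k];print("foot",len(P),"a",np.percentile(P[:,:2]@Y,[2,50,98]).round(4),"b",np.percentile(P[:,:2]@Xs,[2,50,98]).round(4))
print("Y",Y,"Xs",Xs)
E
```

```text
lever 319 ((325.4521179199219, 289.730712890625), (5.622946262359619, 70.73535919189453), 79.91940307617188)
lever dir [-0.2091192   0.97789016] -12.070740153747389
lever extent along -0.1698652043261846 -0.04206620014163479 0.1277990041845498 across 0.483920261318199 0.4942160145274933 0.4892952717483407 mid across [np.float64(0.48944916163588853), np.float64(0.4893735070804344), np.float64(0.48941677479976636)]
leg n 525 a [-0.20754969 -0.20617699 -0.1324938  -0.13085111] b [0.44556199 0.45217322 0.46237394 0.48859769 0.49242223]
leg dir -14.936913843701394
plate a max [0.00062968 0.0031143  0.0034153 ]
lower edge slope deg -11.908173145967668 b 0.39291223853938334 0.000204172886323446
yel 53 [293.49057 260.3585 ] z [0.0288 0.032  0.0355] cloud a [-0.0636 -0.0591 -0.0551] b [0.5511 0.5608 0.5715]
  ray a [-0.064  -0.0591 -0.055 ] b [0.5505 0.561  0.5724]
blu 65 [307.13846 257.35385] z [0.0104 0.0313 0.0359] cloud a [-0.0905 -0.0856 -0.0801] b [0.5437 0.5616 0.5792]
  ray a [-0.0919 -0.0856 -0.0796] b [0.5408 0.5623 0.577 ]
red 34 [333.91177 268.35294] z [0.0273 0.0318 0.0395] cloud a [-0.1333 -0.1311 -0.1293] b [0.5158 0.5308 0.5456]
  ray a [-0.1336 -0.1314 -0.1294] b [0.5184 0.5313 0.5461]
foot 31 a [-0.1346 -0.1299 -0.126 ] b [0.4072 0.4788 0.485 ]
Y [-0.2091192   0.97789016] Xs [0.97789016 0.2091192 ]
```

```bash
cat >> h.py <<'E'
from scipy.spatial.transform import Rotation as Ro
A=np.radians(12.0); Y=np.array([-np.sin(A),np.cos(A)]);XS=np.array([np.cos(A),np.sin(A)])
O=XS*0.4622+Y*(-0.2066)   # refined below
def w(x,y): return O+XS*x+Y*y
def st(xy): e=np.asarray(xy)[...,:2]-O; return np.stack([e@XS,e@Y],-1)
RT=np.c_[np.r_[Y,0],np.r_[XS,0],[0,0,-1]]
def plan(x,y,z):
    o=robot.get_obs();T=Ro.from_quat(o["tool_rot"]);p=np.array(o["position"])
    d=np.r_[w(x,y),z]-p
    print("t",round(o["time"],2),"tool at stand",(st(p)*1000).round(1),"z",round(p[2]*1000,1),"shift cm",(T.inv().apply(d)*100).round(2),"turn",np.degrees((T.inv()*Ro.from_matrix(RT)).as_rotvec()).round(2),"F",np.round(o["ft_force"],1),"Fstand",np.round([np.dot(o["ft_force"][:2],XS),np.dot(o["ft_force"][:2],Y)],1),"w",round(o["grip_width"]*1000,1))
E
python3 - <<'E'
from h import *
print(np.linalg.det(RT))
z=np.load("top0.npz");p,d=z['p'],z['d']
for n in ("top","side"):
    z=np.load(n+"0.npz");X=cloud(n,z['d']).reshape(-1,3);X=X[z['d'].ravel()>0]
    s=st(X)*1000;h=X[:,2]*1000
    for y0 in range(-40,180,20):
        k=(s[:,1]>y0)&(s[:,1]<y0+20)&(abs(s[:,0])<120)
        kk=k&(s[:,0]>22)&(s[:,0]<80)
        print(n,y0,"max h",np.percentile(h[k],99.8).round(),"lever-side", np.percentile(h[kk],99).round(), end=" ; ")
    print()
plan(4,52,.25)
E
```

```text
1.0
top -40 max h 93.0 lever-side 91.0 ; top -20 max h 96.0 lever-side 90.0 ; top 0 max h 88.0 lever-side 80.0 ; top 20 max h 79.0 lever-side 77.0 ; top 40 max h 79.0 lever-side 77.0 ; top 60 max h 78.0 lever-side 76.0 ; top 80 max h 77.0 lever-side 77.0 ; top 100 max h 77.0 lever-side 77.0 ; top 120 max h 76.0 lever-side 76.0 ; top 140 max h 76.0 lever-side 76.0 ; top 160 max h 75.0 lever-side 75.0 ; 
side -40 max h 95.0 lever-side 89.0 ; side -20 max h 95.0 lever-side 88.0 ; side 0 max h 86.0 lever-side 80.0 ; side 20 max h 76.0 lever-side 75.0 ; side 40 max h 76.0 lever-side 76.0 ; side 60 max h 76.0 lever-side 75.0 ; side 80 max h 76.0 lever-side 76.0 ; side 100 max h 75.0 lever-side 75.0 ; side 120 max h 75.0 lever-side 75.0 ; side 140 max h 75.0 lever-side 75.0 ; side 160 max h 74.0 lever-side 74.0 ; 
t 0.15 tool at stand [-351.9 -408. ] z 221.8 shift cm [ 1352.95 -5081.82     6.28] turn [-7.000e-02 -8.000e-02 -7.984e+01] F [-0.   1.1  0. ] Fstand [0.2 1. ] w 87.0
```

```bash
sed -i 's/return O+XS\*x+Y\*y/return O+(XS*x+Y*y)\/1000/' h.py; python3 - <<'E'
from h import *
plan(4,52,.25); print(w(4,52))
E
```

```text
t 0.15 tool at stand [-351.9 -408. ] z 221.8 shift cm [ 43.15 -39.01  -2.74] turn [-7.000e-02 -8.000e-02 -7.984e+01] F [-0.   1.1  0. ] Fstand [0.2 1. ] w 87.0
[ 0.48815556 -0.05429319]
```

Request:
drive_tool(targets=[1,-0.9,-2.7,0,0,-4,4,-3.6,-2.7,0,0,-10,7,-6.3,-2.7,0,0,-17,10,-9,-2.7,0,0,-23,13,-11.8,-2.7,0,0,-30,16,-14.5,-2.7,0,0,-36,19,-17.2,-2.7,0,0,-43,22,-19.9,-2.7,0,0,-49,25,-22.6,-2.7,0,0,-55,28,-25.3,-2.7,0,0,-61,31,-28,-2.7,0,0,-67,34,-30.7,-2.7,0,0,-72], grip=-1)

```text
time: 1.15
position: [0.4352, -0.1643, 0.2495]
tool_rot: [0.679, 0.734, 0.0, -0.0]
ft_force: [0.2, 0.3, 0.6]
grip_width: 0.0871
```

```bash
python3 - <<'E'
from h import *
plan(4,52,.2); print(robot.get_obs()["q"])
E
```

```text
t 1.15 tool at stand [-70.7 -44.5] z 249.5 shift cm [10.55  6.13  4.95] turn [-0.   -0.   -7.58] F [0.2 0.3 0.6] Fstand [0.3 0.2] w 87.1
[-6.01906497e-01  2.75301346e-01  1.78561817e+00  4.82079809e-05
  1.08075183e+00 -6.79159078e-01]
```

Request:
drive_tool(targets=[2.5,1.5,0.5,0,0,-3,5,3,2,0,0,-5,7.5,4.4,3.5,0,0,-7,10.5,6.1,5,0,0,-7.6,10.5,6.1,5,0,0,-7.6,10.5,6.1,5,0,0,-7.6])

```text
time: 1.65
position: [0.4876, -0.0553, 0.1985]
tool_rot: [0.629, 0.777, -0.001, -0.001]
ft_force: [-0.5, -0.6, 0.1]
grip_width: 0.0872
```

```bash
python3 - <<'E'
from h import *
plan(4,52,.03); print(robot.get_obs()["q"])
p,d=robot.camera("wrist"); cv2.imwrite("pics/wrist1.png",p[:,:,::-1])
E
```

```text
t 1.65 tool at stand [ 3.3 51.1] z 198.5 shift cm [ 0.07  0.12 16.85] turn [-0.14 -0.07 -0.02] F [-0.5 -0.6  0.1] Fstand [-0.6 -0.4] w 87.2
[-3.40986848e-01  3.83721662e-01  1.78745736e+00 -2.96866870e-04
  9.73140950e-01 -5.49984863e-01]
```

View pics/wrist1.png

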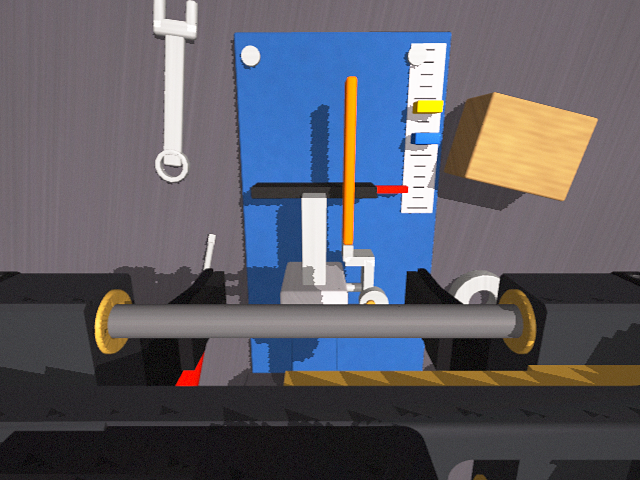

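The wrist view shows the jaws square to the leg (leg at columns 302–327, vertical lever at column 349). The pointer is at row 188, yellow at row 106 and blue at row 139. I'll measure in tool-relative terms.

```bash
cat >> h.py <<'E'
def wray(uv,z,obs):
    c=robot.calibration("wrist");K=np.array(c["mtx"]);H=np.array(c["hand_eye"])
    T=Ro.from_quat(obs["tool_rot"]).as_matrix();p=np.array(obs["position"])
    uv=np.atleast_2d(uv).astype(float)
    d=(np.linalg.inv(K)@np.c_[uv,np.ones(len(uv))].T).T@(T@H[:3,:3]).T
    o=T@H[:3,3]+p
    return o+d*((z-o[2])/d[:,2])[:,None]
E
python3 - <<'E'
from h import *
o=robot.get_obs();p,d=robot.camera("wrist");np.savez("wrist1.npz",p=p,d=d)
def rep(n,lo,hi,box,hz):
    v,u=np.nonzero(mask(p,lo,hi,box));S=st(wray(np.c_[u,v],hz,o))*1000
    print(n,len(u),"x",np.percentile(S[:,0],[1,50,99]).round(1),"y",np.percentile(S[:,1],[1,50,99]).round(1), "uv",u.min(),u.max(),v.min(),v.max())
rep("lever",(8,140,60),(30,255,255),(330,60,370,250),.074)
rep("leg",(0,0,150),(180,50,255),(295,200,335,255),.074)
rep("legshade",(0,0,100),(180,60,255),(295,200,335,255),.074)
rep("yellow",(23,120,60),(35,255,255),(405,90,450,120),.03)
rep("red",(0,150,60),(6,255,255),(365,180,412,198),.026)
rep("foot",(0,0,0),(180,255,60),(245,180,300,200),.048)
for y0 in (210,230,250): print(y0,p[y0,290:340:2].sum(-1)//3)
plan(4,52,.03)
E
```

```text
lever 1842 x [24.5 28.8 33. ] y [ 38.5 105.5 163.6] uv 342 355 74 242
leg 1339 x [-8.6  1.1 10.9] y [26.4 49.6 71.8] uv 301 325 200 254
legshade 1358 x [-8.6  1.1 10.9] y [26.4 50.4 71.8] uv 301 326 200 254
yellow 327 x [ 87.4 100.1 111.6] y [143.6 147.7 152.6] uv 413 442 98 111
red 217 x [59.2 73.6 87.6] y [72.8 75.6 78.4] uv 376 407 184 190
foot 620 x [-52.7 -32.  -11.2] y [70.9 77.9 83.9] uv 251 299 181 196
210 [ 81  75  76  74  77  64 240 243 240 241 239 239 240 241 241 242 242 244
 124 109 131 132 129 128 130]
230 [ 71  76  74  73  70  71 222 241 242 240 239 235 239 242 239 241 240 245
  97 131 134 130 129 132 133]
250 [ 76  73  76  75  73  69 194 242 239 240 239 238 237 242 241 240 238 243
  97  72  74  76  77  74  70]
t 1.75 tool at stand [ 3.2 48.9] z 199.7 shift cm [ 0.32  0.08 16.97] turn [-0.01  0.03 -0.22] F [ 0.7 -0.5 -0. ] Fstand [ 0.6 -0.6] w 87.0
```

The wrist and top views agree. The draw is about 72 mm, the leg centre is at x≈+1 and the lever gap is about 13.7 mm. Next I'll descend astride the leg and lever at y≈50.

Request:
drive_tool(targets=[0,0.15,2.5,0,0,0,0,0.15,5,0,0,0,0,0.15,7.5,0,0,0,0,0.15,10,0,0,0,0,0.15,12,0,0,0,0,0.15,13.5,0,0,0,0,0.15,15,0,0,0,0,0.15,16,0,0,0,0,0.15,16.8,0,0,0,0,0.15,16.8,0,0,0,0,0.15,16.8,0,0,0])

```text
time: 2.67
position: [0.4897, -0.0574, 0.0318]
tool_rot: [0.631, 0.776, 0.0, 0.0]
ft_force: [0.2, 0.2, 1.2]
grip_width: 0.0871
```

```bash
python3 - <<'E'
from h import *
plan(5,60,.03)
p,d=robot.camera("wrist"); cv2.imwrite("pics/wrist2.png",p[:,:,::-1])
p,d=robot.camera("side"); cv2.imwrite("pics/side2.png",cv2.resize(p[150:370,250:500][:,:,::-1],None,fx=2.7,fy=2.7))
plan(5,60,.03)
E
```

```text
t 2.67 tool at stand [ 4.9 48.7] z 31.8 shift cm [1.13 0.01 0.18] turn [ 0.01  0.01 -0.29] F [0.2 0.2 1.2] Fstand [0.3 0.1] w 87.1
t 2.77 tool at stand [ 5.3 48.8] z 32.3 shift cm [ 1.12 -0.04  0.23] turn [ 0.08  0.05 -0.26] F [ 0.1 -0.  -1. ] Fstand [ 0.1 -0. ] w 86.9
```

View pics/wrist2.png

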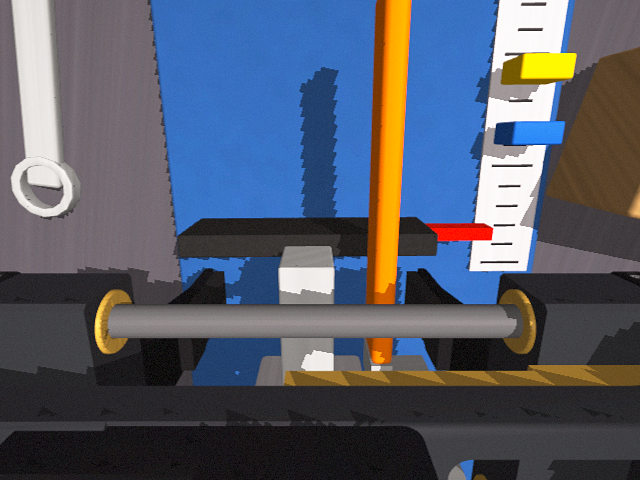

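View pics/side2.png

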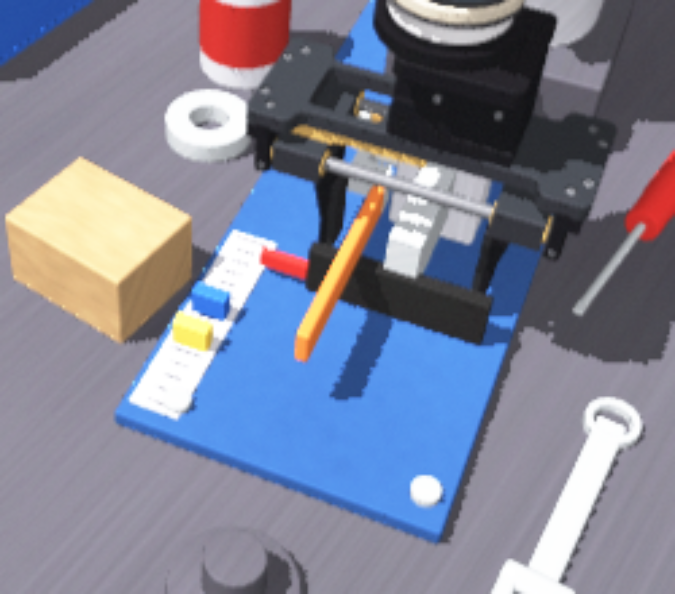

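The fingers sit astride the leg and lever in front of the collar, with the foot plate at wrist rows 218–255, just ahead of them. I'll draw it out slowly now.

Request:
drive_tool(targets=[0.6,0,0.1,0,0,-0.2,1.2,0,0.1,0,0,-0.2,1.8,0,0.1,0,0,-0.2,2.5,0,0.1,0,0,-0.2,3.2,0,0.1,0,0,-0.2,3.9,0,0.1,0,0,-0.2,4.6,0,0.1,0,0,-0.2,5.3,0,0.1,0,0,-0.2,6,0,0.1,0,0,-0.2,6.6,0,0.1,0,0,-0.2,7.1,0,0.1,0,0,-0.2,7.1,0,0.1,0,0,-0.2])

```text
time: 3.77
position: [0.4754, 0.0128, 0.0312]
tool_rot: [0.628, 0.778, -0.0, 0.001]
ft_force: [-0.2, -6.5, 0.7]
grip_width: 0.0873
```

```bash
cat > m.py <<'E'
from h import *
import sys
tag=sys.argv[1]
o=robot.get_obs();p,d=robot.camera("wrist"); cv2.imwrite(f"pics/w_{tag}.png",p[:,:,::-1])
q,_=robot.camera("top"); cv2.imwrite(f"pics/t_{tag}.png",cv2.resize(q[220:340,250:420][:,:,::-1],None,fx=4,fy=4,interpolation=cv2.INTER_NEAREST))
def big(m):
    n,l,s,_=cv2.connectedComponentsWithStats(m); i=1+np.argmax(s[1:,4]); v,u=np.nonzero(l==i); return np.c_[u,v]
def rep(n,img,f,lo,hi,box,hz):
    try: S=big(mask(img,lo,hi,box))
    except Exception: print(n,"none");return
    s=st(f(S,hz))*1000
    print(n,len(S),"x",np.percentile(s[:,0],[1,50,99]).round(1),"y",np.percentile(s[:,1],[1,50,99]).round(1),"uv",S.min(0),S.max(0))
wf=lambda S,z:wray(S,z,o); tf=lambda S,z:ray("top",S,z)
rep("W yellow",p,wf,(23,120,60),(35,255,255),(460,0,640,480),.03)
rep("W red",p,wf,(0,150,60),(6,255,255),(400,0,640,360),.026)
rep("W lever",p,wf,(8,140,60),(22,255,255),(340,0,430,300),.074)
rep("T yellow",q,tf,(23,110,60),(35,255,255),(284,248,304,275),.03)
rep("T red",q,tf,(0,150,60),(6,255,255),(255,245,345,285),.026)
plan(5,132,.03)
E
python3 m.py a
```

```text
W yellow 1415 x [ 83.5  98.  112.1] y [142.9 149.2 155.4] uv [483 218] [547 244]
W red 992 x [58.1 74.1 88.7] y [132.  136.1 140.2] uv [422 247] [488 264]
W lever 2721 x [22.6 27.6 32.9] y [135.6 152.4 168.5] uv [365 207] [397 299]
T yellow none
T red none
t 3.87 tool at stand [  5.5 119.9] z 31.2 shift cm [ 1.21 -0.05  0.11] turn [0.07 0.12 0.11] F [-0.9 -7.5  1.4] Fstand [-2.4 -7.1] w 87.0
```

View pics/w_a.png

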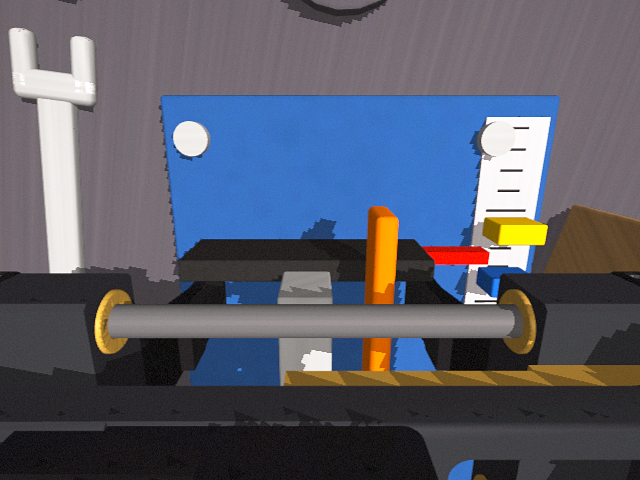

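View pics/t_a.png

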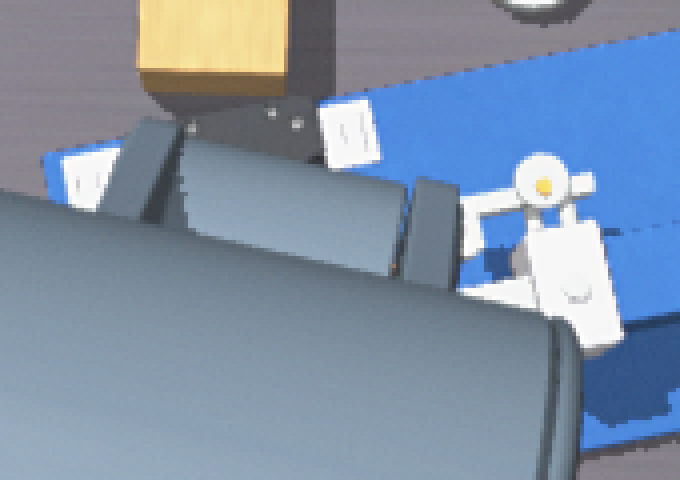

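The top view is now blocked by the arm. In the wrist view the pointer (rows 247–264) is still short of the yellow block (rows 218–244) by about 12 mm, and the spring force reads 7 N. I'll step further out and check with the side camera as well.

Request:
drive_tool(targets=[0.3,0,0,0,0,0,0.6,0,0,0,0,0,0.9,0,0,0,0,0,1.15,0,0,0,0,0,1.15,0,0,0,0,0])

```text
time: 4.28
position: [0.4731, 0.0235, 0.0312]
tool_rot: [0.629, 0.778, -0.0, 0.001]
ft_force: [-1.5, -7.0, 0.3]
grip_width: 0.0869
```

```bash
python3 m.py b; python3 - <<'E'
from h import *
o=robot.get_obs();p,d=robot.camera("wrist")
cv2.imwrite("pics/wb.png",cv2.resize(p[180:300,400:560][:,:,::-1],None,fx=5,fy=5,interpolation=cv2.INTER_NEAREST))
s,ds=robot.camera("side");np.savez("sideb.npz",p=s,d=ds,w=p,wd=d,pos=o["position"],rot=o["tool_rot"])
cv2.imwrite("pics/sb.png",cv2.resize(s[230:310,290:390][:,:,::-1],None,fx=7,fy=7,interpolation=cv2.INTER_NEAREST))
E
```

```text
W yellow 1373 x [ 84.1  98.6 112.1] y [142.9 149.5 156.3] uv [481 239] [543 266]
W red 1022 x [58.1 74.6 88.8] y [142.5 147.1 151.1] uv [422 246] [488 264]
W lever 1892 x [22.5 27.5 32.9] y [146.5 158.3 170.2] uv [365 234] [396 299]
T yellow none
T red none
t 4.38 tool at stand [  5.4 131.2] z 31.2 shift cm [ 0.08 -0.04  0.12] turn [0.06 0.13 0.11] F [-1.7 -7.   1.6] Fstand [-3.1 -6.5] w 87.2
```

View pics/wb.png

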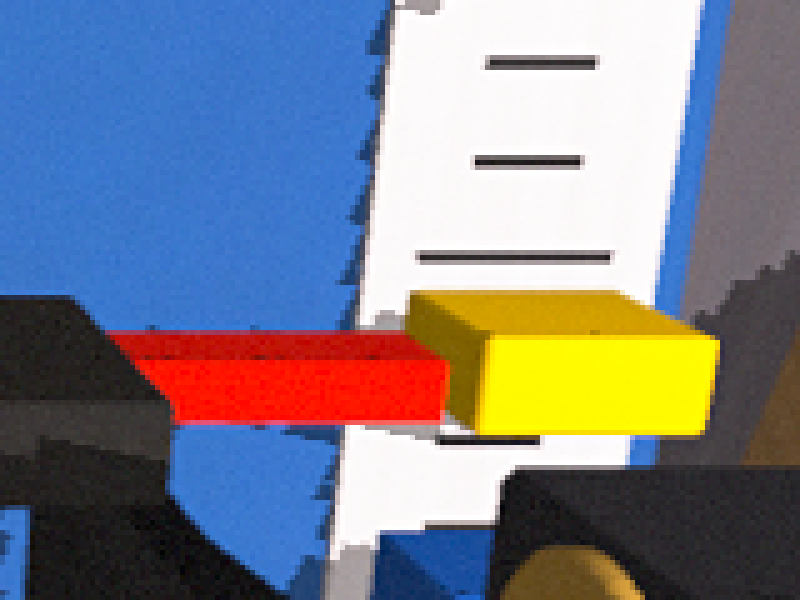

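View pics/sb.png

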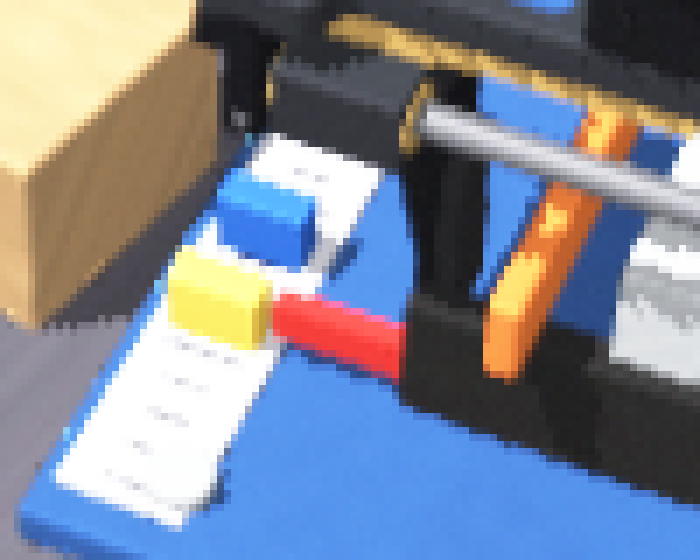

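In the wrist view the camera sits outboard, so the bright faces are the tops. The yellow top spans rows 247–267 and the pointer top rows 252–265. I'll cast those top faces at their own heights, and do the same in the side view.

```bash
python3 - <<'E'
from h import *
z=np.load("sideb.npz");o=dict(position=z["pos"],tool_rot=z["rot"]);p=z["w"]
c=robot.calibration("wrist");K=np.array(c["mtx"]);H=np.array(c["hand_eye"])
def wc(S):
    d=z["wd"][S[:,1],S[:,0]];P=np.c_[(S[:,0]-K[0,2])/K[0,0]*d,(S[:,1]-K[1,2])/K[1,1]*d,d]
    P=P@H[:3,:3].T+H[:3,3];return P@Ro.from_quat(o["tool_rot"]).as_matrix().T+o["position"]
for n,lo,hi,box in (("yel",(25,150,235),(35,255,255),(460,200,560,290)),("red",(0,150,235),(6,255,255),(435,230,489,290)),("yelall",(23,120,60),(35,255,255),(460,200,560,290)),("redall",(0,150,60),(6,255,255),(435,230,489,290))):
    v,u=np.nonzero(mask(p,lo,hi,box));S=np.c_[u,v];C=wc(S);s=st(C)*1000
    zt=np.median(C[:,2]);r=st(wray(S,zt,o))*1000
    print(n,len(u),u.min(),u.max(),v.min(),v.max(),"z",np.percentile(C[:,2]*1000,[2,50,98]).round(1),"cloud y",np.percentile(s[:,1],[2,50,98]).round(1),"mid",(np.percentile(s[:,1],[2,98]).mean()).round(1),"ray y",np.percentile(r[:,1],[2,50,98]).round(1))
X=cloud("side",z["d"])
for n,lo,hi,box in (("S yel",(22,90,150),(35,255,255),(310,260,332,284)),("S red",(0,130,100),(8,255,255),(325,268,350,288))):
    v,u=np.nonzero(mask(z["p"],lo,hi,box));C=X[v,u];s=st(C)*1000;k=C[:,2]>np.percentile(C[:,2],75)-.002
    print(n,len(u),"z",np.percentile(C[:,2]*1000,[2,50,98]).round(1),"y",np.percentile(s[:,1],[2,50,98]).round(1),"x",np.percentile(s[:,0],[2,50,98]).round(1))
E
```

```text
yel 902 496 543 247 266 z [29.5 30.9 32.3] cloud y [143.  147.9 152.5] mid 147.7 ray y [143.2 148.2 152.6]
red 665 435 488 252 264 z [13.1 30.3 31.5] cloud y [137.7 147.1 150. ] mid 143.9 ray y [143.9 146.9 149.9]
yelall 1366 481 543 239 266 z [16.8 30.5 32.2] cloud y [143.1 149.6 152.9] mid 148.0 ray y [143.  149.5 156.4]
redall 924 435 488 246 264 z [13.6 29.9 31.4] cloud y [138.  148.3 150.2] mid 144.1 ray y [143.8 148.3 152.3]
S yel 139 z [14.8 26.4 32.8] y [143.5 150.6 152.3] x [ 88.8  98.7 109.7]
S red 112 z [21.5 29.  33.7] y [144.3 148.1 150.5] x [54.4 70.2 85.3]
```

The pointer is at y 146.9 and yellow at 147.9, so 1 mm short, and the side view agrees. I'll nudge 1 mm, hold with the lever open, and preclose partway without touching the lever much.

Request:
drive_tool(targets=[0.1,-0.05,0,0,0,0,0.1,-0.05,0,0,0,0,0.1,-0.05,0,0,0,0,0.1,-0.05,0,0,0,0,0.1,-0.05,0,0,0,0,0.1,-0.05,0,0,0,0,0.1,-0.05,0,0,0,0])

```text
time: 5.07
position: [0.473, 0.024, 0.0312]
tool_rot: [0.629, 0.778, -0.0, 0.002]
ft_force: [-0.1, -7.6, 1.2]
grip_width: 0.0871
```

Request:
drive_tool(targets=[0,0,0,0,0,0,0,0,0,0,0,0,0,0,0,0,0,0,0,0,0,0,0,0,0,0,0,0,0,0,0,0,0,0,0,0,0,0,0,0,0,0,0,0,0,0,0,0], grip=-0.15, squeeze=15)

```text
time: 5.73
position: [0.4751, 0.0242, 0.0312]
tool_rot: [0.629, 0.778, 0.001, 0.003]
ft_force: [3.6, -4.2, -1.6]
grip_width: 0.051
```

```bash
cat > n.py <<'E'
from h import *
import sys
o=robot.get_obs();p,d=robot.camera("wrist")
cv2.imwrite(f"pics/w_{sys.argv[1]}.png",p[:,:,::-1])
for n,lo,hi,box,hz in (("yel",(25,150,235),(35,255,255),(460,200,560,290),.0315),("red",(0,150,235),(6,255,255),(435,230,495,290),.030),("lever",(8,140,60),(22,255,255),(300,0,430,300),.074)):
    v,u=np.nonzero(mask(p,lo,hi,box));r=st(wray(np.c_[u,v],hz,o))*1000
    print(n,len(u),"x",np.percentile(r[:,0],[2,50,98]).round(1),"y",np.percentile(r[:,1],[2,98]).round(1),"mid",np.percentile(r[:,1],[2,98]).mean().round(1),"uv",u.min(),u.max(),v.min(),v.max())
plan(5,132,.03)
E
python3 n.py c
```

```text
yel 855 x [ 90.6 100.8 111. ] y [143.5 152.4] mid 148.0 uv 491 537 248 266
red 587 x [64.4 75.5 86.7] y [144.5 150. ] mid 147.2 uv 435 484 252 263
lever 1839 x [22.  26.7 31.9] y [147.1 170.1] mid 158.6 uv 357 388 234 299
t 5.78 tool at stand [  7.6 131.5] z 31.2 shift cm [ 0.05 -0.26  0.12] turn [0.36 0.21 0.07] F [ 4.1 -4.5 -1.2] Fstand [ 3.1 -5.3] w 50.3
```

View pics/w_c.png

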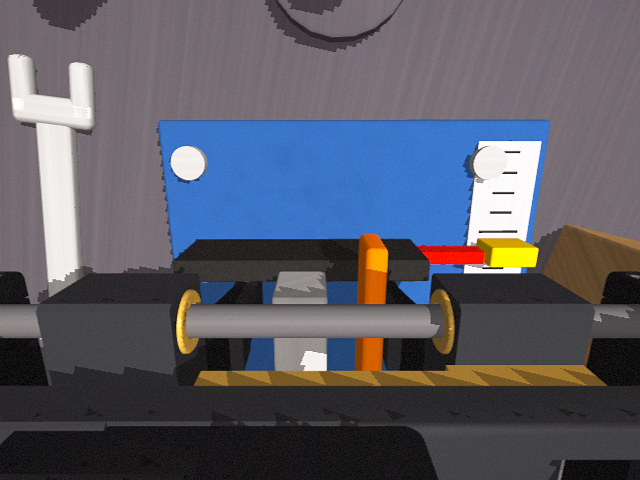

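The pointer is at y 147.2 against yellow 148.0, and the lever is still about 12–13 mm open. That was held for over 0.7 s with 7 N on the leg. Next I'll close onto the lever.

Request:
drive_tool(targets=[0.05,0,0,0,0,0,0.05,0,0,0,0,0,0.05,0,0,0,0,0,0.05,0,0,0,0,0,0.05,0,0,0,0,0,0.05,0,0,0,0,0,0.05,0,0,0,0,0,0.05,0,0,0,0,0], grip=0.2, squeeze=15)

```text
time: 6.45
position: [0.4757, 0.0243, 0.0313]
tool_rot: [0.629, 0.778, 0.002, 0.004]
ft_force: [3.1, -5.6, -2.6]
grip_width: 0.035
```

```bash
python3 n.py d
```

```text
yel 868 x [ 90.7 101.  111. ] y [143.4 152.4] mid 147.9 uv 489 536 247 266
red 569 x [65.1 75.9 86.7] y [144.4 149.9] mid 147.2 uv 435 482 252 263
lever 1800 x [15.6 20.2 40.8] y [146.7 170.1] mid 158.4 uv 338 413 234 299
t 6.5 tool at stand [  8.2 131.5] z 31.3 shift cm [ 0.05 -0.32  0.13] turn [0.43 0.25 0.07] F [ 4.6 -5.6 -1.7] Fstand [ 3.3 -6.4] w 34.8
```

Request:
drive_tool(targets=[0.05,-0.2,0,0,0,0,0.05,-0.3,0,0,0,0,0.05,-0.3,0,0,0,0,0.05,-0.3,0,0,0,0,0.05,-0.3,0,0,0,0,0.05,-0.3,0,0,0,0,0.05,-0.3,0,0,0,0,0.05,-0.3,0,0,0,0], grip=1, squeeze=20)

```text
time: 7.17
position: [0.4733, 0.0238, 0.0314]
tool_rot: [0.629, 0.778, 0.002, 0.005]
ft_force: [4.5, -6.7, -1.8]
grip_width: 0.0275
```

```bash
python3 n.py e
```

```text
yel 865 x [ 90.6 101.  111. ] y [143.4 152.4] mid 147.9 uv 494 541 247 266
red 631 x [62.6 74.6 86.7] y [144.4 149.9] mid 147.2 uv 435 487 252 263
lever 1666 x [10.2 14.7 32.7] y [146.8 169.8] mid 158.3 uv 330 397 235 299
t 7.22 tool at stand [  5.7 131.5] z 31.4 shift cm [ 0.05 -0.07  0.14] turn [0.47 0.29 0.08] F [ 5.6 -6.6 -1.9] Fstand [ 4.1 -7.7] w 27.6
```

View pics/w_e.png

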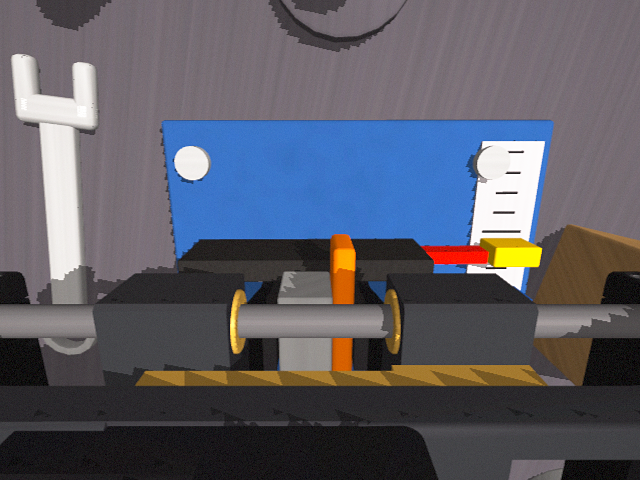

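Grip width is 27.5 mm, so the lever is home against the leg. I'll relax the sideways preload slightly and hold.

Request:
drive_tool(targets=[0.05,0.1,0,0,0,0,0.05,0.2,0,0,0,0,0.05,0.2,0,0,0,0,0.05,0.2,0,0,0,0,0.05,0.2,0,0,0,0,0.05,0.2,0,0,0,0,0.05,0.2,0,0,0,0,0.05,0.2,0,0,0,0])

```text
time: 7.88
position: [0.4732, 0.024, 0.0313]
tool_rot: [0.629, 0.778, 0.0, 0.003]
ft_force: [1.4, -14.0, 0.1]
grip_width: 0.0277
```

```bash
python3 n.py f; python3 n.py g; python3 - <<'E'
from h import *
s,_=robot.camera("side");cv2.imwrite("pics/sf.png",cv2.resize(s[200:310,270:420][:,:,::-1],None,fx=5,fy=5,interpolation=cv2.INTER_NEAREST))
E
```

```text
yel 877 x [ 90.7 100.9 111. ] y [143.3 152.7] mid 148.0 uv 495 541 248 267
red 636 x [62.5 74.6 86.7] y [144.7 150.2] mid 147.4 uv 435 488 252 263
lever 1653 x [10.3 14.7 32.8] y [147. 170.] mid 158.5 uv 329 397 235 299
t 7.93 tool at stand [  5.6 131.7] z 31.3 shift cm [ 0.03 -0.07  0.13] turn [0.24 0.27 0.1 ] F [  1.3 -13.9   0.1] Fstand [ -1.7 -13.9] w 27.4
yel 878 x [ 90.7 100.9 111. ] y [143.2 152.7] mid 148.0 uv 495 541 248 267
red 636 x [62.5 74.6 86.7] y [144.7 150.2] mid 147.4 uv 435 488 252 263
lever 1650 x [10.3 14.7 32.8] y [146.9 170. ] mid 158.5 uv 329 397 235 299
t 7.98 tool at stand [  5.7 131.7] z 31.3 shift cm [ 0.03 -0.07  0.13] turn [0.24 0.27 0.1 ] F [  2.6 -12.9   0.3] Fstand [ -0.1 -13.2] w 27.5
```

View pics/sf.png

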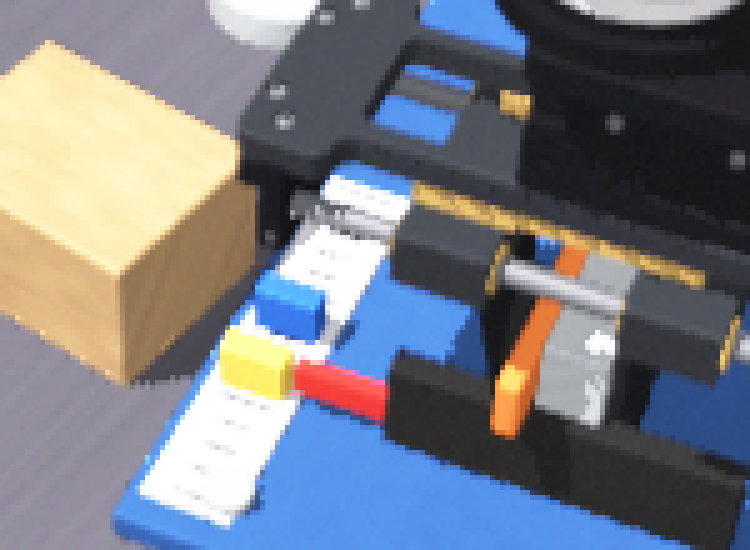

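The side view shows the pointer against the yellow block and the lever flush with the leg. Lateral force is near zero with 20 N of squeeze, and two readings show everything at rest. I'm handing it in.

```bash
python3 -c "
from rig import robot
print(robot.hand_in()); o=robot.get_obs(); print(o['time'],o['grip_width'],o['ft_force'])"
```

```text
the job is handed in; nothing more can be done
None
the job is handed in; nothing more can be done
```

The leg is at the yellow marker with the orange lever fully home, and I handed the job in at about 8 s with the fingers still gripping both. The hand-in gives no verdict.

I lowered the open fingers astride the leg and lever, then drew the leg out about 72 mm by pushing on the foot plate's inner face. I held it there for about 0.7 s with the lever still about 13 mm open, pressing with about 7 N. Only then did I close the fingers, which slid the lever home.

Last checks before handing in:
- **Pointer:** the wrist camera puts it at y 147.4 mm and the yellow marker at 148.0 mm, so it is 0.6 mm short of the mark. The side view agrees by eye.
- **Lever:** the finger opening is 27.5 mm against 28 mm for the closed pair, so the lever is home.
- **Grip:** squeeze was 20 N. The sideways force was close to balanced, between -1.7 and -0.1 N over the last two readings, and the push along the leg was about 13 N. I have no separate reading for each finger; that both press with more than 2 N is inferred from these figures.
- **At rest:** two successive pictures gave the same pointer position.
- **Loose things:** nothing appeared moved in the views I looked at, though I did not measure their positions again at the end.

Two readings did not match exactly. The top and wrist cameras differed by about 1 mm on where the leg's centre line lies. While the lever was sliding, the tool also gave about 3 mm sideways, which I corrected before the final hold.

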